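# Rack the drained cutting boards by size

## Robot

A 7-joint arm with a two-finger parallel gripper is mounted at the origin on a cart in front of the work surface, level with it; the furniture and walls round the work are solid. World frame = base frame: x ahead of the robot, y to its left, z up, the work surface at z = 0. Lengths are in m, angles in rad, forces in N, time in s.
With the tool pointing down it reaches from about 0.4 to 0.85 m from the base axis. Payload 4.5 kg.
Tool frame: the origin (TCP) lies at the very end of the fingers, on their centre line; the grasp point (between the pads) lies 19 mm behind it; z points along the fingers, y is the line along which they close (so a half turn about z gives the same grasp; the last joint's range is limited). The gripper opens to 88 mm and grips with 3 to 60 N. Pads are 18 mm wide; open, the fingers measure 123 mm over their backs; the gripper's body (75 mm by 187 mm) begins 45 mm behind the grasp point.
Start: joints at [-1.127, 0.689, -0.195, 1.565, 0.157, 0.902, -0.215], TCP at [0.249, 0.573, 0.239] pointing down, gripper open.
Joint ranges: [-3.01, 3.01], [-0.46, 2.08], [-1.47, 1.51], [0.13, 2.56], [-1, 4.14], [0.04, 2.09], [-2.66, 2.66]. Speed limits (rad/s): [2.57, 2.57, 3.14, 3.14, 3.14, 3.14, 3.14].

## Interface

Orientations are given as a unit quaternion [x, y, z, w].
In Python, from plant import r, eyes, nets gives the robot as it stands.
- The arm moves only by the shell command python3 -m pendant 'ROWS' [FORCE]. ROWS is JSON, a list of rows, each an object of numbers: "claw": the opening, from 0 (shut) to 1 (fully open); "dx", "dy", "dz": the shift along the world's x, y, z in mm; "twist": the turn about the world's z in rad. In form: [{"claw": .., "dx": .., "dy": .., "dz": .., "twist": ..}, ...]. A call has 1 to 8 rows; each row is the pose to reach, as a shift and turn from the pose commanded when the call began; what a row does not reach only later rows make up. A row lasts 1/10 s, in which the tool goes at most 50 mm and 8.59 degrees, less where a joint would pass 70% of its speed; a pose out of reach is approached as far as the arm can. A call with a gripper value outside its range is refused whole. The fingers move at their own pace and stop on an object; FORCE is the grip in N (left out, the last holds). Time passes only in rows, so rows that repeat a pose let the fingers close. It gives the time, the measured TCP pose, the force, the opening and the grip force at its end, in the units of the state.
- r.get_state(): the state, without advancing time (a new reading comes with each control period).
- eyes.snapshot(name): name is "scene" or "top" or "wrist"; returns (picture, depth): 480x640x3 uint8, blue, green, red; 480x640 float32, m along the optical axis (not along the pixel's ray), 0 where there is no reading.
- eyes.camera_info(name): a dict with "K" (3x3 intrinsics, pixels), "D" ([k1, k2, p1, p2, k3] as OpenCV has them; the pictures are not rectified), "world_to_cam" (4x4, takes a point from world to camera coordinates); the wrist camera has in their place "T_tool_cam" (4x4, takes a point from camera to tool coordinates, whose origin is the TCP and whose axes are the flange's). Camera axes: x right, y down, z forward; pixel columns grow to the right and rows downward; lengths in m; the calibration is good to about 2 mm. A picture is of the moment at which its call begins: read the wrist's pose just before it. camera_info takes no time and is no camera call.
- r.finish_job(): hands the job in; it is judged then, once.
Trained networks look in the newest picture that a camera, given by its name, has taken for a name from the list of things; names that differ only in an ending like _2 or _b are one class to them, and where a whole thing is asked for, a point or a joint stands for the part that bears it (a point fixed in the world has none). Each returns a list of dicts, best first, with "confidence" (0 to 1); they miss things now and then, are a little off and sometimes report something else, mostly with a low value. They report only what shows in the picture. A call takes as long as a camera call.
- nets.spot_in(camera, query): "box" ([left, top, width, height] as shares, 0 to 1, of the picture: columns of its width, rows of its height, round what is visible of it).
- nets.place_of(camera, query): "position" ([column, row] as shares, 0 to 1, of the picture: columns of its width, rows of its height: a listed point, or the origin of a listed thing).
The state is a dict: "clock": time; "q": joint angles; "qd": joint speeds; "joint_torque": joint torques, N m; "tool_pos": TCP position; "eef_rot": TCP orientation; "contact_force": force on the tool from outside, world axes, zero at the start; "moment": the same for the moment, N m; "opening": opening from 0.0 (shut) to 1.0 (fully open); "finger_force": force on a finger pad.
Only numpy, scipy, OpenCV 4.12 (cv2) and the standard library are available. Lean on these libraries where they do the work, as an engineer would, in place of code of your own. Each camera call takes 0.05 s, during which the arm holds its last target. There are 200 camera calls.

## Task

Move the three cutting boards from the draining stand into the slots of the wire rack (the narrow gaps between paired hoops), standing upright on the same edge they stand on now, fully down on the rack's plank and centred side to side: the largest in the slot next to the tall end hoop, the middle-sized in the middle slot, the smallest in the last slot. Set the boards down, do not drop them, and do not shift or tip the jars, timer or mug standing round about.

Things in the scene. Friction and masses are not known exactly. Their poses are not given: they have to be found in the camera images.
- board_large: large cutting board: brown wood, rounded corners, groove line round both (like) faces; 12 thick (x), 140 wide (y), 145 high (z). Origin: middle of the lower edge it stands on; z runs up to its top edge, x is normal to its faces. Starts in the draining stand, leaning 30 degrees from upright towards the stand's -x. (sizes in mm)
- board_medium: medium cutting board: brown wood, rounded corners, groove line round both (like) faces; 12 thick (x), 116 wide (y), 122 high (z). Origin: middle of the lower edge it stands on; z runs up to its top edge, x is normal to its faces. Starts in the draining stand, leaning 30 degrees from upright towards the stand's -x. (sizes in mm)
- board_small: small cutting board: brown wood, rounded corners, groove line round both (like) faces; 12 thick (x), 94 wide (y), 100 high (z). Origin: middle of the lower edge it stands on; z runs up to its top edge, x is normal to its faces. Starts in the draining stand, leaning 30 degrees from upright towards the stand's -x. (sizes in mm)
- draining_stand: fixed pale plank 215 (x) x 110 (y) x 12; three sloping ledges along x, 56 apart, each with a wire back-rest leaning 30 degrees to -x (roughly to the robot), 70 long, 70 wide. Origin: centre of underside. Boards' lower edges rest 30 above the table at x = -46, 10, 66, up to 12 off the middle in y; which board is where varies. (sizes in mm)
- board_rack: fixed pale plank 186 (x) x 100 (y) x 12 with three slots along x, each 17 wide between two wire hoops (6 wire, 74 wide in y, tops 63 above the table); one tall hoop (113 above the table, 86 wide) at the +x end, 42 beyond the nearest slot. Origin: centre of underside. Racked boards' faces are normal to x. (sizes in mm)
- slot_tall_end (a point): point on the rack's plank, 12 above the table, in the middle of the slot nearest the tall end hoop; axes as the rack's. Slots are 50 apart. (sizes in mm)
- slot_middle (a point): point on the rack's plank, 12 above the table, in the middle of the slot in the middle; axes as the rack's. Slots are 50 apart. (sizes in mm)
- slot_low_end (a point): point on the rack's plank, 12 above the table, in the middle of the slot farthest from the tall hoop; axes as the rack's. Slots are 50 apart. (sizes in mm)
- flour_jar: bystander: glass jar with yellow lid, 66 across, 120 high; origin at centre of underside (sizes in mm)
- spice_jar: bystander: spice jar with black cap, 45 across, 105 high; origin at centre of underside (sizes in mm)
- timer: bystander: round kitchen timer, red above white, 66 across, 55 high; origin at centre of underside (sizes in mm)
- mug: bystander: pale mug, 84 across, 115 over the handle, 90 high; origin at centre of underside (sizes in mm)

How it is judged:
By the outcome, as a careful person would: the job done as asked, in the order asked, and still so for the second after the job is handed in, with the robot touching nothing.
It also fails if it takes over 69 s, if anything falls off the work surface, if the arm or the gripper's body presses on something with over 40 N, if the wrist force passes 120 N, or if a joint passes its speed limit or range.

## Working session

There is one attempt and no reset: what is moved stays moved. The work goes in short steps, Python scripts to look and compute and a shell command to move; the robot and the scene stay as the last step left them, time stands still between calls to the robot, and variables do not carry over. Pictures are saved under pics/ and viewed, at most 11 in all, crops included, and the job is handed in when it is done.

```bash
mkdir -p pics; ls; cat > h.py <<'E'
import numpy as np, cv2
from plant import r, eyes, nets
from scipy.spatial.transform import Rotation as R
def cam(name):
    s=r.get_state(); ci=eyes.camera_info(name); bgr,d=eyes.snapshot(name)
    if name=='wrist':
        T=np.eye(4);T[:3,:3]=R.from_quat(s['eef_rot']).as_matrix();T[:3,3]=s['tool_pos'];T=T@np.array(ci['T_tool_cam'])
    else: T=np.linalg.inv(np.array(ci['world_to_cam']))
    return bgr,d,np.array(ci['K']),np.array(ci['D']),T
def cloud(d,K,D,T):
    v,u=np.mgrid[0:480,0:640]
    n=cv2.undistortPoints(np.stack([u,v],-1).reshape(-1,1,2).astype(float),K,D).reshape(480,640,2)
    p=np.dstack([n*d[...,None],d])
    P=p@T[:3,:3].T+T[:3,3]; P[d==0]=np.nan
    return P
E
python3 - <<'E'
from h import *
s=r.get_state();print(s['clock'],s['tool_pos'],s['eef_rot'],s['opening'])
ims=[]
for c in ['scene','top']:
    b,d,K,D,T=cam(c);P=cloud(d,K,D,T);np.save(f'{c}.npy',P);cv2.imwrite(f'{c}.png',b)
    print(c,T[:3,3].round(2))
    for q in ['board_large','board_medium','board_small','draining_stand','board_rack','slot_tall_end','slot_middle','slot_low_end','flour_jar','spice_jar','timer','mug']:
        for o in nets.place_of(c,q)[:2]:
            u,v=o['position'];u*=640;v*=480
            if o['confidence']<.3: continue
            k=P[min(int(v),479),min(int(u),639)]
            # ray to z=0.012
            n=cv2.undistortPoints(np.array([[[u,v]]]),K,D)[0,0];ray=T[:3,:3]@[*n,1]
            z=.012 if 'slot' in q else (.03 if 'board_' in q and 'rack' not in q else 0)
            w=T[:3,3]+ray*(z-T[2,3])/ray[2]
            print(q,round(o['confidence'],2),int(u),int(v),'cloud',k.round(3),'plane',w.round(3))
            cv2.circle(b,(int(u),int(v)),3,(0,0,255),-1);cv2.putText(b,q[:9],(int(u)+4,int(v)),0,.4,(255,0,0))
    ims.append(b)
cv2.imwrite('pics/a.png',ims[0]);cv2.imwrite('pics/b.png',ims[1])
E
```

```text
pics
0.0 [0.24879757 0.57266955 0.23790318] [ 2.03437295e-01  9.79087548e-01 -9.06491588e-04 -1.38595778e-04] 1.0006875656555887
scene [ 0.18 -0.81  0.78]
board_large 0.81 290 203 cloud [0.541 0.205 0.033] plane [0.541 0.204 0.03 ]
board_medium 0.68 308 199 cloud [0.598 0.202 0.032] plane [0.599 0.201 0.03 ]
board_small 0.56 322 198 cloud [0.615 0.137 0.07 ] plane [0.639 0.188 0.03 ]
draining_stand 0.7 305 213 cloud [0.575 0.172 0.007] plane [0.581 0.178 0.   ]
board_rack 0.66 371 294 cloud [ 0.562 -0.242  0.06 ] plane [ 0.592 -0.196  0.   ]
slot_tall_end 0.98 373 281 cloud [ 0.615 -0.165  0.01 ] plane [ 0.614 -0.169  0.012]
slot_middle 0.71 364 294 cloud [ 0.573 -0.195  0.011] plane [ 0.572 -0.197  0.012]
slot_middle 0.67 274 262 cloud [ 0.409 -0.022  0.034] plane [ 0.416 -0.001  0.012]
slot_low_end 0.87 362 311 cloud [ 0.542 -0.241  0.012] plane [ 0.543 -0.243  0.012]
flour_jar 0.82 276 264 cloud [ 0.413 -0.023  0.026] plane [0.423 0.002 0.   ]
spice_jar 0.83 317 249 cloud [ 0.536 -0.003  0.016] plane [0.544 0.011 0.   ]
timer 0.63 369 385 cloud [ 0.454 -0.429  0.036] plane [ 0.467
[... 742 characters left out ...]
.166  0.012]
slot_tall_end 0.38 402 235 cloud [ 0.544 -0.239  0.011] plane [ 0.542 -0.24   0.012]
slot_middle 0.88 386 217 cloud [ 0.591 -0.195  0.018] plane [ 0.589 -0.197  0.012]
slot_low_end 0.66 401 236 cloud [ 0.541 -0.236  0.014] plane [ 0.539 -0.238  0.012]
flour_jar 0.69 309 276 cloud [0.429 0.007 0.115] plane [0.429 0.005 0.   ]
spice_jar 0.69 305 231 cloud [0.541 0.019 0.101] plane [0.549 0.019 0.   ]
timer 0.68 239 217 cloud [0.577 0.19  0.063] plane [0.584 0.196 0.   ]
timer 0.67 465 263 cloud [ 0.471 -0.402  0.043] plane [ 0.471 -0.414  0.   ]
mug 0.86 166 271 cloud [0.434 0.39  0.004] plane [0.432 0.39  0.   ]
mug 0.59 307 274 cloud [0.434 0.012 0.122] plane [0.433 0.01  0.   ]
```

View pics/a.png

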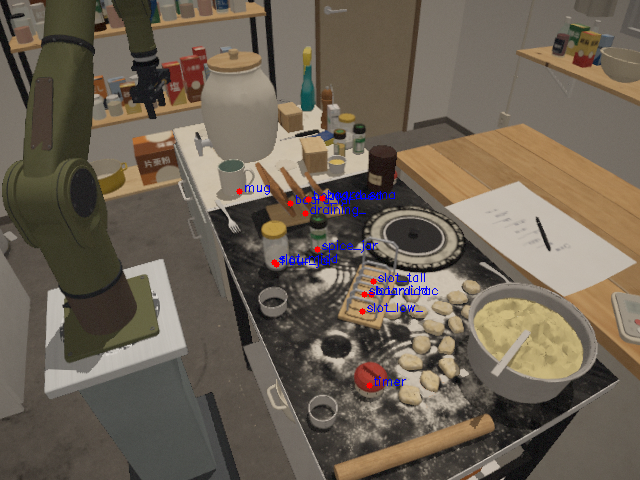

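View pics/b.png

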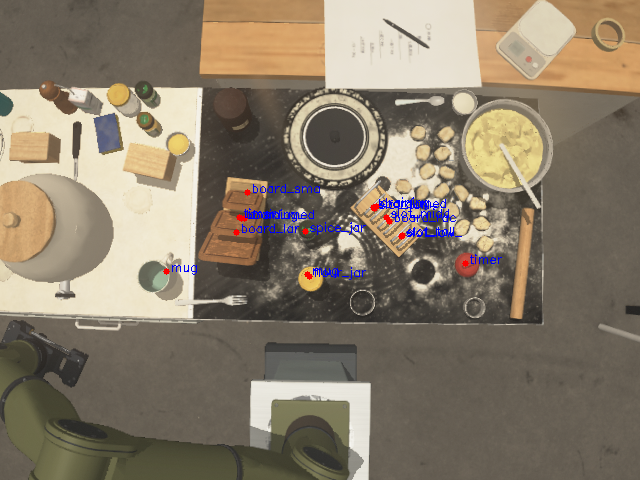

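The scene shows the stand at left-centre with the boards in order large (nearest), medium, small (farthest). The rack is right of centre, turned about 45°, with the tall hoop at its far end. Next I'll get the yaws from the cloud.

```bash
python3 - <<'E'
from h import *
P=np.load('top.npy').reshape(-1,3)
def sel(x0,x1,y0,y1,z0,z1):
    m=(P[:,0]>x0)&(P[:,0]<x1)&(P[:,1]>y0)&(P[:,1]<y1)&(P[:,2]>z0)&(P[:,2]<z1);return P[m]
for n,c in (('stand',(.44,.72,.09,.29,.006,.02)),('rack',(.47,.7,-.32,-.09,.006,.02))):
    q=sel(*c); rc=cv2.minAreaRect((q[:,:2]*1000).astype(np.float32)); print(n,len(q),rc)
# boards: normals by clustering via plane fit using lean
q=sel(.42,.72,.06,.31,.03,.2)
for yaw in np.radians(range(-30,31,3)):
    ex=np.array([np.cos(yaw),np.sin(yaw)])
    h=(q[:,:2]@ex)+q[:,2]*np.tan(np.pi/6)
    H,e=np.histogram(h,bins=np.arange(h.min(),h.max(),.002)); print(round(np.degrees(yaw)),(H.astype(float)**2).sum().round(), end='; ')
s=cv2.imread('top.png')[160:290,180:440];cv2.imwrite('pics/c.png',cv2.resize(s,None,fx=3,fy=3,interpolation=2))
E
```

```text
stand 585 ((579.4549560546875, 188.7000732421875), (279.97967529296875, 199.84811401367188), 0.8545755743980408)
rack 3091 ((585.3153686523438, -204.4275665283203), (228.79727172851562, 228.46641540527344), 0.012545427307486534)
-30 183192.0; -27 199440.0; -24 223688.0; -21 254434.0; -18 298640.0; -15 365788.0; -12 470008.0; -9 657116.0; -6 1025384.0; -3 859424.0; 0 547256.0; 3 406406.0; 6 322728.0; 9 269760.0; 12 232464.0; 15 207258.0; 18 192439.0; 21 190078.0; 24 192242.0; 27 195218.0; 30 195567.0;
```

View pics/c.png

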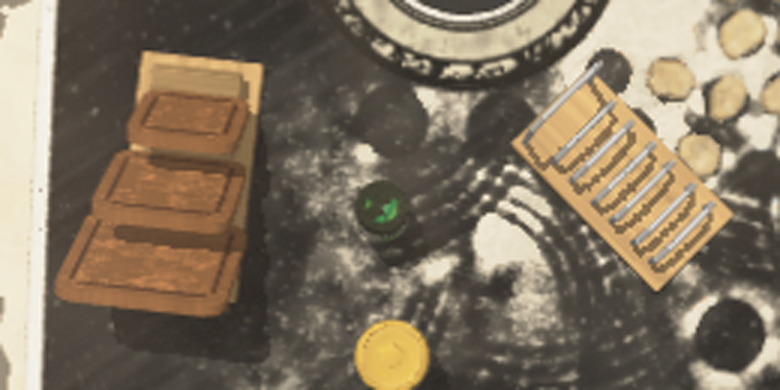

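The crop shows the stand at yaw about -5° and the rack at yaw about 45°, with slots between the paired hoops. I'll go above the stand, align the twist, and look with the wrist camera.

```bash
python3 -m pendant '[{"claw":0.5,"dx":310,"dy":-390,"dz":120,"twist":-1.25},{"claw":0.5,"dx":310,"dy":-390,"dz":120,"twist":-1.25},{"claw":0.5,"dx":310,"dy":-390,"dz":120,"twist":-1.25},{"claw":0.5,"dx":310,"dy":-390,"dz":120,"twist":-1.25},{"claw":0.5,"dx":310,"dy":-390,"dz":120,"twist":-1.25},{"claw":0.5,"dx":310,"dy":-390,"dz":120,"twist":-1.25},{"claw":0.5,"dx":310,"dy":-390,"dz":120,"twist":-1.25},{"claw":0.5,"dx":310,"dy":-390,"dz":120,"twist":-1.25}]'
```

```text
clock: 2.1
tool_pos: [0.4919, 0.2673, 0.3332]
eef_rot: [0.723, 0.691, 0.0, -0.0]
contact_force: [-0.4, 0.4, -0.7]
opening: 0.504
finger_force: 0.0
```

```bash
python3 -m pendant '[{"claw":0.5,"dx":65,"dy":-85,"dz":40,"twist":-0.05},{"claw":0.5,"dx":65,"dy":-85,"dz":40,"twist":-0.05},{"claw":0.5,"dx":65,"dy":-85,"dz":40,"twist":-0.05},{"claw":0.5,"dx":65,"dy":-85,"dz":40,"twist":-0.05}]'
python3 - <<'E'
from h import *
b,d,K,D,T=cam('wrist');P=cloud(d,K,D,T);np.save('w1.npy',P);cv2.imwrite('pics/w1.png',b)
s=r.get_state();print(s['tool_pos'],s['eef_rot'],s['q'],T.round(3))
E
```

```text
clock: 2.5
tool_pos: [0.5576, 0.1813, 0.3732]
eef_rot: [0.74, 0.673, 0.001, 0.001]
contact_force: [0.4, 0.9, -0.1]
opening: 0.499
finger_force: 0.0
[0.55579705 0.18399471 0.37225147] [ 7.38200674e-01  6.74581007e-01  1.59922575e-04 -4.51002313e-04] [-0.49116549  0.50405948  0.15910199  1.50421795 -0.0853628   1.14010403
 -0.40586539] [[ 0.996 -0.089 -0.028  0.566]
 [-0.093 -0.942 -0.322  0.265]
 [ 0.002  0.324 -0.946  0.519]
 [ 0.     0.     0.     1.   ]]
```

View pics/w1.png

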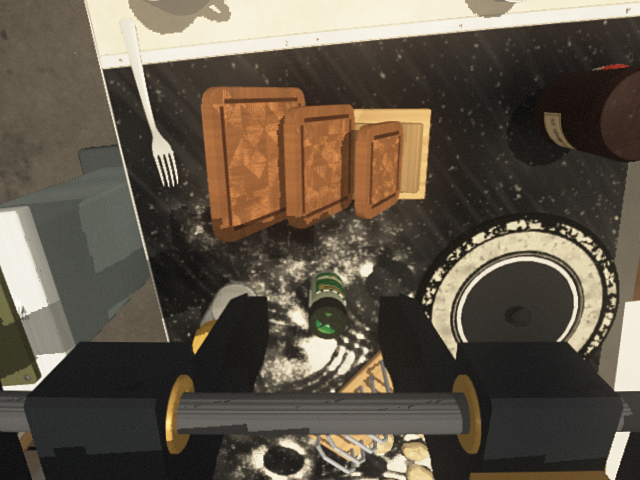

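The wrist view shows the boards at columns ~250 (large), ~318 (medium) and ~378 (small), rows 90–240, with small farthest out. I'll fit their planes.

```bash
cat > fit.py <<'E'
import sys
from h import *
def boards(P):
    q=P.reshape(-1,3);m=(q[:,0]>.42)&(q[:,0]<.72)&(q[:,1]>.08)&(q[:,1]<.31)&(q[:,2]>.04)&(q[:,2]<.19);q=q[m]
    def h(yaw): return q[:,:2]@[np.cos(yaw),np.sin(yaw)]+q[:,2]*np.tan(np.pi/6)
    best=max(np.radians(np.arange(-14,5,.25)),key=lambda a:(np.histogram(h(a),bins=np.arange(.3,.9,.002))[0].astype(float)**2).sum())
    hh=h(best);H,e=np.histogram(hh,bins=np.arange(.4,.9,.003))
    print('yaw',np.degrees(best))
    ex=np.array([np.cos(best),np.sin(best)]);ey=np.array([-ex[1],ex[0]])
    out=[]
    while H.max()>150 and len(out)<5:
        c=e[H.argmax()]+.0015;k=q[abs(hh-c)<.005]
        H[max(0,H.argmax()-5):H.argmax()+6]=0
        n=np.linalg.svd(k-k.mean(0),full_matrices=False)[2][2];n*=np.sign(n[2])
        y=k[:,:2]@ey;x=k[:,:2]@ex
        lo,hi=np.percentile(y,[.5,99.5]);z=np.percentile(k[:,2],99.5);xm=x[k[:,2]>z-.006].mean()
        yc=(lo+hi)/2
        print(f'h={c:.3f} n={len(k)} normal yaw {np.degrees(np.arctan2(n[1],n[0])):.1f} lean {np.degrees(np.arcsin(n[2])):.1f} ywidth {hi-lo:.3f} ztop(face) {z:.3f} topface xy {(ex*xm+ey*yc).round(4)} botface@z30 xy {(ex*(c-.03*np.tan(np.pi/6))+ey*yc).round(4)}')
        out.append(c)
if __name__=='__main__': boards(np.load(sys.argv[1]))
E
python3 fit.py w1.npy; python3 fit.py top.npy
```

```text
yaw -4.75
h=0.597 n=6663 normal yaw -5.2 lean 30.5 ywidth 0.115 ztop(face) 0.139 topface xy [0.5347 0.1984] botface@z30 xy [0.5972 0.1932]
h=0.540 n=10946 normal yaw -4.9 lean 30.9 ywidth 0.139 ztop(face) 0.159 topface xy [0.4679 0.2099] botface@z30 xy [0.5409 0.2038]
h=0.654 n=3173 normal yaw -5.0 lean 30.8 ywidth 0.094 ztop(face) 0.120 topface xy [0.6006 0.1855] botface@z30 xy [0.6534 0.1811]
yaw -4.75
h=0.540 n=1407 normal yaw -5.1 lean 30.8 ywidth 0.138 ztop(face) 0.162 topface xy [0.4659 0.2073] botface@z30 xy [0.5407 0.2011]
h=0.597 n=936 normal yaw -5.2 lean 30.7 ywidth 0.114 ztop(face) 0.142 topface xy [0.5333 0.1956] botface@z30 xy [0.597  0.1903]
h=0.654 n=552 normal yaw -5.4 lean 30.7 ywidth 0.092 ztop(face) 0.124 topface xy [0.5996 0.1823] botface@z30 xy [0.6532 0.1779]
```

```bash
python3 -m pendant '[{"claw":0.41,"dx":46,"dy":1,"dz":-60,"twist":0},{"claw":0.41,"dx":46,"dy":1,"dz":-120,"twist":0},{"claw":0.41,"dx":46,"dy":1,"dz":-180,"twist":0},{"claw":0.41,"dx":46,"dy":1,"dz":-210,"twist":0},{"claw":0.41,"dx":46,"dy":1,"dz":-210,"twist":0}]' 8
python3 - <<'E'
from h import *
a=[]
for i in range(3):
    b,d,K,D,T=cam('wrist');s=r.get_state();a.append(s['tool_pos'])
print(np.array(a).round(4),s['eef_rot'])
P=cloud(d,K,D,T);np.save('w2.npy',P)
b2=cam('scene')[0][120:260,200:420]
b=np.hstack([cv2.resize(b,None,fx=.75,fy=.75),cv2.resize(b2,(320,360))]);cv2.imwrite('pics/w2.png',b)
E
```

```text
clock: 3.05
tool_pos: [0.5967, 0.1876, 0.1567]
eef_rot: [0.736, 0.677, -0.004, -0.003]
contact_force: [-0.2, 0.1, 0.2]
opening: 0.408
finger_force: 0.0
[[0.5958 0.1872 0.1549]
 [0.5972 0.1873 0.1579]
 [0.5994 0.1873 0.1606]] [ 0.73668338  0.67623331 -0.00172669 -0.00176869]
```

View pics/w2.png

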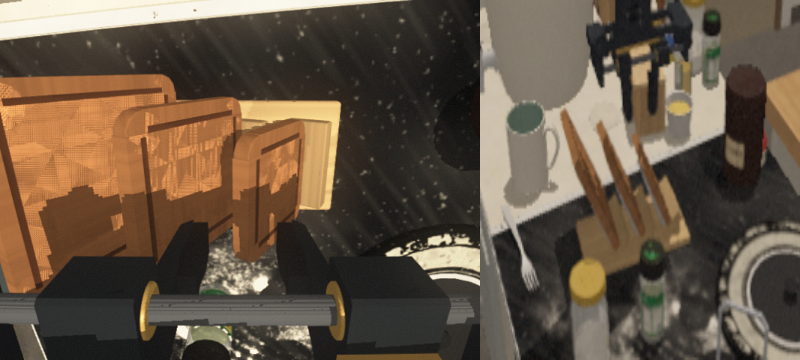

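The fingers straddle the small board's top correctly. I'll let it settle, then refit and descend.

```bash
python3 -m pendant '[{"claw":0.41,"dx":0,"dy":0,"dz":-25,"twist":0},{"claw":0.41,"dx":0,"dy":0,"dz":-25,"twist":0},{"claw":0.41,"dx":0,"dy":0,"dz":-25,"twist":0}]'
python3 - <<'E'
from h import *
import fit
b,d,K,D,T=cam('wrist');P=cloud(d,K,D,T);fit.boards(P)
for i in range(3):
  s=r.get_state();print(s['tool_pos'].round(4) if hasattr(s['tool_pos'],'round') else s['tool_pos'],s['eef_rot']);eyes.snapshot('wrist')
E
```

```text
clock: 3.55
tool_pos: [0.6023, 0.1857, 0.139]
eef_rot: [0.738, 0.675, 0.001, 0.0]
contact_force: [0.3, -0.2, -0.5]
opening: 0.406
finger_force: 0.0
yaw -4.75
h=0.597 n=30206 normal yaw -5.0 lean 30.6 ywidth 0.111 ztop(face) 0.139 topface xy [0.5356 0.2007] botface@z30 xy [0.5974 0.1956]
h=0.540 n=37320 normal yaw -5.0 lean 30.5 ywidth 0.121 ztop(face) 0.146 topface xy [0.4771 0.2178] botface@z30 xy [0.5416 0.2124]
h=0.654 n=14731 normal yaw -4.9 lean 29.9 ywidth 0.093 ztop(face) 0.179 topface xy [0.5713 0.1881] botface@z30 xy [0.6534 0.1813]
h=0.672 n=2193 normal yaw -4.9 lean 30.7 ywidth 0.077 ztop(face) 0.190 topface xy [0.5803 0.191 ] botface@z30 xy [0.6717 0.1834]
h=0.711 n=1869 normal yaw -54.3 lean 6.4 ywidth 0.011 ztop(face) 0.185 topface xy [0.6241 0.1891] botface@z30 xy [0.7107 0.1819]
[0.6028 0.1856 0.1393] [7.37690803e-01 6.75137152e-01 1.38062946e-03 4.45900732e-04]
[0.6029 0.1855 0.1393] [7.37758268e-01 6.75063212e-01 1.45535554e-03 5.28684765e-04]
[0.6029 0.1853 0.1391] [7.37810090e-01 6.75006794e-01 1.34814903e-03 5.30341572e-04]
```

```bash
python3 -m pendant '[{"claw":0.41,"dx":0,"dy":0,"dz":-25,"twist":0},{"claw":0.41,"dx":0,"dy":0,"dz":-41,"twist":0},{"claw":0.41,"dx":0,"dy":0,"dz":-41,"twist":0},{"claw":0.38,"dx":12,"dy":-1,"dz":-38,"twist":0},{"claw":0.34,"dx":24,"dy":-2,"dz":-35,"twist":0},{"claw":0.3,"dx":35,"dy":-3,"dz":-33,"twist":0},{"claw":0.25,"dx":44,"dy":-4,"dz":-31,"twist":0},{"claw":0.2,"dx":44,"dy":-4,"dz":-31,"twist":0}]' 8
python3 -m pendant '[{"claw":0,"dx":0,"dy":0,"dz":0,"twist":0},{"claw":0,"dx":0,"dy":0,"dz":0,"twist":0},{"claw":0,"dx":0,"dy":0,"dz":0,"twist":0},{"claw":0,"dx":0,"dy":0,"dz":0,"twist":0}]' 8
python3 - <<'E'
from h import *
b=cam('wrist')[0]
b2=cam('scene')[0][100:260,200:420]
b=np.hstack([cv2.resize(b,None,fx=.75,fy=.75),cv2.resize(b2,(320,360))]);cv2.imwrite('pics/w3.png',b)
E
```

```text
clock: 4.55
tool_pos: [0.648, 0.1805, 0.1078]
eef_rot: [0.738, 0.675, 0.001, 0.001]
contact_force: [-0.4, -0.8, 0.1]
opening: 0.203
finger_force: 0.0
clock: 4.95
tool_pos: [0.6455, 0.181, 0.1066]
eef_rot: [0.738, 0.675, -0.0, -0.0]
contact_force: [-2.2, 0.5, 3.0]
opening: 0.137
finger_force: 8.0
```

View pics/w3.png

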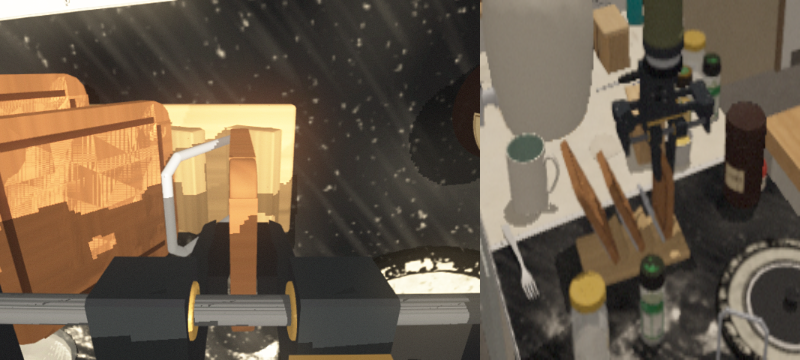

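Opening reads 12.1 mm, so the small board is upright and flush in the pads. I'll grip harder, lift, and fit the rack hoops.

```bash
python3 -m pendant '[{"claw":0,"dx":0,"dy":0,"dz":0,"twist":0},{"claw":0,"dx":0,"dy":0,"dz":15,"twist":0},{"claw":0,"dx":0,"dy":0,"dz":60,"twist":0},{"claw":0,"dx":0,"dy":0,"dz":110,"twist":0},{"claw":0,"dx":0,"dy":0,"dz":150,"twist":0},{"claw":0,"dx":0,"dy":0,"dz":150,"twist":0}]' 30
cat > rack.py <<'E'
from h import *
def fitrack(P,cx=.58,cy=-.203):
    q=P.reshape(-1,3);q=q[(abs(q[:,0]-cx)<.14)&(abs(q[:,1]-cy)<.14)]
    k=q[(q[:,2]>.045)&(q[:,2]<.075)]
    zt=np.percentile(k[:,2],[50,90]);k=k[k[:,2]>.052]
    offs=np.array([-8.5-3,8.5+3])/1000
    best=None
    from scipy.optimize import minimize
    def cost(p):
        a,c=p;h=k[:,:2]@[np.cos(a),np.sin(a)]-c
        ctr=(np.array([-50,0,50])[:,None]/1000+offs).ravel()
        return np.minimum(((h[:,None]-ctr)**2).min(1),36e-6).mean()
    for a0 in np.radians(np.arange(38,52,1)):
        for c0 in np.arange(-.03,.0301,.003)+cx*np.cos(a0)+cy*np.sin(a0):
            m=minimize(cost,[a0,c0],method='Nelder-Mead',options=dict(xatol=1e-5,fatol=1e-12))
            if best is None or m.fun<best.fun: best=m
    a,c=best.x;ex=np.array([np.cos(a),np.sin(a)]);ey=np.array([-ex[1],ex[0]])
    h=k[:,:2]@ex-c;y=k[:,:2]@ey
    g=k[(abs(h)<.07)];y=g[:,:2]@ey;lo,hi=np.percentile(y,[1,99]);
    pl=q[(q[:,2]>.006)&(q[:,2]<.019)];yp=pl[:,:2]@ey;hp=pl[:,:2]@ex-c
    yp=yp[abs(hp)<.08]
    print('zpc',zt,'n',len(k),'yaw',np.degrees(a),'rms mm',np.sqrt(best.fun)*1e3,'ywid',hi-lo,'yc hoops',(lo+hi)/2,'yc plank',np.percentile(yp,[1,99]),np.percentile(yp,[1,99]).mean())
    yc=(lo+hi)/2
    for n,o in (('low',-.05),('mid',0),('tall',.05)): print(n,(ex*(c+o)+ey*yc).round(4))
if __name__=='__main__':
    for n in ('top','scene'): print(n);fitrack(np.load(n+'.npy'))
E
python3 rack.py
```

```text
clock: 5.65
tool_pos: [0.6504, 0.1815, 0.2641]
eef_rot: [0.738, 0.675, 0.007, 0.003]
contact_force: [0.3, 0.1, 0.1]
opening: 0.129
finger_force: 30.0
top
zpc [0.06175457 0.06672586] n 373 yaw 45.33359951573194 rms mm 1.872117403436552 ywid 0.06939556649325584 yc hoops -0.5547838157107661 yc plank [-0.73056341 -0.42008773] -0.5753255689404907
low [ 0.5439 -0.2389]
mid [ 0.5791 -0.2033]
tall [ 0.6142 -0.1678]
scene
zpc [0.05844104 0.06173143] n 444 yaw 45.34723497569793 rms mm 2.4189575986404064 ywid 0.060798238077814926 yc hoops -0.5552799218570217 yc plank [-0.72642036 -0.50765566] -0.6170380131163851
low [ 0.5444 -0.239 ]
mid [ 0.5796 -0.2035]
tall [ 0.6147 -0.1679]
```

```bash
python3 -m pendant '[{"claw":0,"dx":-104,"dy":-420,"dz":0,"twist":0.88},{"claw":0,"dx":-104,"dy":-420,"dz":0,"twist":0.88},{"claw":0,"dx":-104,"dy":-420,"dz":0,"twist":0.88},{"claw":0,"dx":-104,"dy":-420,"dz":0,"twist":0.88},{"claw":0,"dx":-104,"dy":-420,"dz":0,"twist":0.88},{"claw":0,"dx":-104,"dy":-420,"dz":0,"twist":0.88},{"claw":0,"dx":-104,"dy":-420,"dz":0,"twist":0.88},{"claw":0,"dx":-104,"dy":-420,"dz":0,"twist":0.88}]'
```

```text
clock: 6.45
tool_pos: [0.5489, -0.2095, 0.2562]
eef_rot: [0.38, 0.925, 0.0, -0.0]
contact_force: [0.4, -1.1, -0.2]
opening: 0.136
finger_force: 30.0
```

```bash
python3 -m pendant '[{"claw":0,"dx":0,"dy":0,"dz":0,"twist":0},{"claw":0,"dx":0,"dy":0,"dz":0,"twist":0},{"claw":0,"dx":0,"dy":0,"dz":0,"twist":0},{"claw":0,"dx":0,"dy":0,"dz":0,"twist":0}]'
cat >> h.py <<'E'
def pose(n=4):
    a=[];
    for i in range(n):
        s=r.get_state();a.append(np.r_[s['tool_pos'],s['eef_rot']]);eyes.snapshot('top')
    a=np.mean(a,0);return a[:3],a[3:]/np.linalg.norm(a[3:])
def inhand(P,pos,yaw):
    # board in tool-aligned frame: x=closing axis, y=width
    ex=np.array([np.cos(yaw),np.sin(yaw)]);ey=np.array([-ex[1],ex[0]])
    q=P.reshape(-1,3)-pos;f=np.c_[q[:,:2]@ex,q[:,:2]@ey,q[:,2]]
    return f
E
python3 - <<'E'
from h import *
from rack import fitrack
p,q=pose();yaw=2*np.arctan2(q[1],q[0])-np.pi/2
print(p.round(4),np.degrees(yaw))
b,d,K,D,T=cam('wrist');P=cloud(d,K,D,T);np.save('w4.npy',P);fitrack(P)
f=inhand(P,p,yaw);m=(abs(f[:,0])<.012)&(f[:,2]<-.0)&(f[:,2]>-.12)&(abs(f[:,1])<.09)
g=f[m];print('near edge y pct',np.percentile(g[:,1],[50,90,99]),'x',np.percentile(g[:,0],[1,50,99]),'z',np.percentile(g[:,2],[1,99]))
b2,d,K,D,T=cam('scene');P=cloud(d,K,D,T);f=inhand(P,p,yaw)
m=(abs(f[:,0])<.02)&(f[:,2]<.03)&(f[:,2]>-.1)&(abs(f[:,1])<.09);g=f[m]
print('scene y',np.percentile(g[:,1],[1,99]),'x',np.percentile(g[:,0],[1,50,99]),'z',np.percentile(g[:,2],[1,99]),len(g))
for zz in (-.07,-.05,-.03,-.01):
    e=g[abs(g[:,2]-zz)<.006];print(zz,len(e),np.percentile(e[:,1],[1,99]),np.percentile(e[:,0],[5,50,95]))
b=np.hstack([cv2.resize(b,None,fx=.75,fy=.75),cv2.resize(b2[200:360,270:490],(320,360))]);cv2.imwrite('pics/w4.png',b)
E
```

```text
clock: 6.85
tool_pos: [0.5505, -0.2052, 0.2563]
eef_rot: [0.379, 0.926, 0.001, -0.0]
contact_force: [0.0, -0.6, -0.6]
opening: 0.133
finger_force: 30.0
[ 0.5504 -0.2056  0.2564] 45.49064697720281
zpc [0.06162217 0.06345166] n 2497 yaw 45.15775208858803 rms mm 2.255450457593867 ywid 0.06558313405393235 yc hoops -0.5531891549019892 yc plank [-0.6574856  -0.50363503] -0.58056031253454
low [ 0.5445 -0.237 ]
mid [ 0.5798 -0.2015]
tall [ 0.615  -0.1661]
near edge y pct [0.04660697 0.04679407 0.04695074] x [-0.00788688 -0.00114054  0.0056346 ] z [-0.06138117 -0.0001005 ]
scene y [-0.04670945  0.04459557] x [-0.01460693 -0.00724551  0.00202406] z [-0.07554762  0.02385251] 1483
-0.07 156 [-0.04288399  0.04288655] [-0.00943824 -0.00755513 -0.00584051]
-0.05 202 [-0.04668465  0.04366692] [-0.00946754 -0.00733257 -0.00523555]
-0.03 202 [-0.04653508  0.0445051 ] [-0.0091543  -0.00732969 -0.00486331]
-0.01 201 [-0.04660407  0.04520901] [-0.00921726 -0.00712471 -0.00503705]
```

View pics/w4.png

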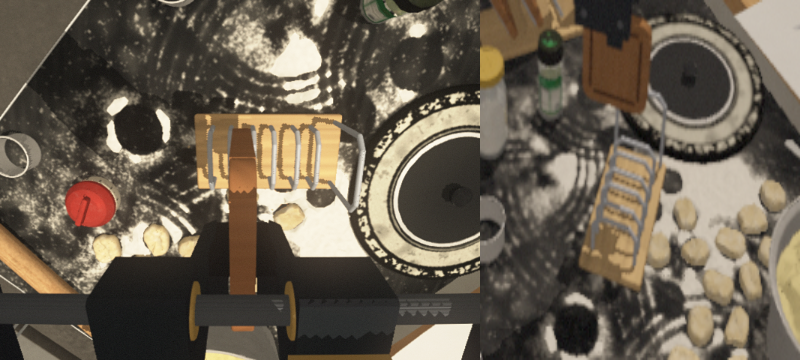

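The board hangs upright over the rack, at wrist columns ~230–257, just left of the wanted slot line. I'll go above the low slot and check the alignment close up.

```bash
python3 -m pendant '[{"claw":0,"dx":-5,"dy":-32,"dz":0,"twist":-0.004},{"claw":0,"dx":-5,"dy":-32,"dz":-40,"twist":-0.004},{"claw":0,"dx":-5,"dy":-32,"dz":-80,"twist":-0.004},{"claw":0,"dx":-5,"dy":-32,"dz":-100,"twist":-0.004},{"claw":0,"dx":-5,"dy":-32,"dz":-100,"twist":-0.004},{"claw":0,"dx":-5,"dy":-32,"dz":-100,"twist":-0.004},{"claw":0,"dx":-5,"dy":-32,"dz":-100,"twist":-0.004}]'
cat > chk.py <<'E'
from h import *
from rack import fitrack
def main(png):
    p,q=pose();yaw=2*np.arctan2(q[1],q[0])-np.pi/2
    print(p.round(4),np.degrees(yaw))
    b,d,K,D,T=cam('wrist');P=cloud(d,K,D,T);fitrack(P)
    f=inhand(P,p,yaw);m=(abs(f[:,0])<.012)&(f[:,2]<-.0)&(f[:,2]>-.1)&(f[:,1]>.02)&(f[:,1]<.09)
    g=f[m];print('near edge y',np.percentile(g[:,1],[50,90]),'x',np.percentile(g[:,0],[1,50,99]))
    b2=cam('scene')[0]
    b=np.hstack([b[100:440,100:540],cv2.resize(b2[210:350,300:440],(340,340))]);cv2.imwrite(f'pics/{png}.png',b)
E
python3 -c "import chk;chk.main('w5')"
```

```text
clock: 7.85
tool_pos: [0.5461, -0.2397, 0.158]
eef_rot: [0.382, 0.924, 0.0, 0.002]
contact_force: [0.7, -0.4, -0.9]
opening: 0.135
finger_force: 30.0
[ 0.5459 -0.2397  0.158 ] 45.09251801629798
zpc [0.06166473 0.06344124] n 5547 yaw 45.43878702518935 rms mm 2.3107389567253374 ywid 0.0652440833261817 yc hoops -0.5545336884390502 yc plank [-0.65975219 -0.50499032] -0.5823712523442075
low [ 0.5446 -0.2373]
mid [ 0.5797 -0.2017]
tall [ 0.6148 -0.1661]
near edge y [0.04735005 0.04756274] x [-0.01185295 -0.00043936  0.01146976]
```

View pics/w5.png

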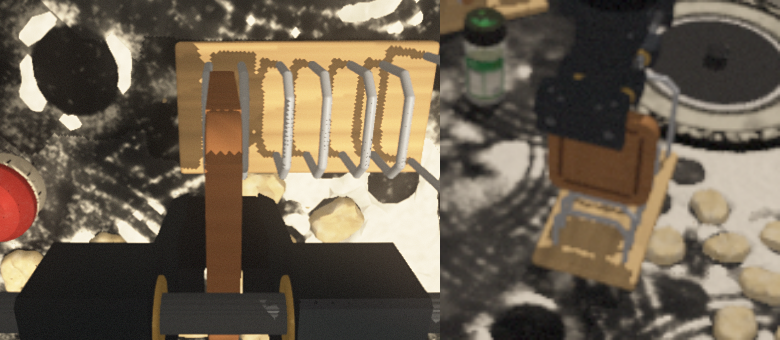

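```bash
python3 -m pendant '[{"claw":0,"dx":0,"dy":2,"dz":0,"twist":0.003},{"claw":0,"dx":0,"dy":2,"dz":-12,"twist":0.003},{"claw":0,"dx":0,"dy":2,"dz":-24,"twist":0.003},{"claw":0,"dx":0,"dy":2,"dz":-36,"twist":0.003},{"claw":0,"dx":0,"dy":2,"dz":-36,"twist":0.003}]'

```

```text
clock: 8.65
tool_pos: [0.5432, -0.2368, 0.1179]
eef_rot: [0.38, 0.925, -0.0, -0.002]
contact_force: [-0.2, 1.1, 0.4]
opening: 0.13
finger_force: 30.0
```

```bash
python3 -m pendant '[{"claw":0,"dx":0,"dy":0,"dz":-10,"twist":0},{"claw":0,"dx":0,"dy":0,"dz":-20,"twist":0},{"claw":0,"dx":0,"dy":0,"dz":-26,"twist":0},{"claw":0,"dx":0,"dy":0,"dz":-26,"twist":0}]'

```

```text
clock: 9.05
tool_pos: [0.5442, -0.2371, 0.0933]
eef_rot: [0.38, 0.925, -0.0, -0.001]
contact_force: [-1.0, 0.5, -0.9]
opening: 0.133
finger_force: 30.0
```

```bash
python3 -m pendant '[{"claw":0,"dx":0,"dy":0,"dz":-1.5,"twist":0},{"claw":0,"dx":0,"dy":0,"dz":-3,"twist":0},{"claw":0,"dx":0,"dy":0,"dz":-3,"twist":0}]'
```

```text
clock: 9.35
tool_pos: [0.5449, -0.2374, 0.0915]
eef_rot: [0.381, 0.925, 0.0, 0.0]
contact_force: [-0.1, 0.3, -0.3]
opening: 0.132
finger_force: 30.0
```

```bash
python3 -m pendant '[{"claw":0,"dx":0,"dy":0,"dz":-1,"twist":0},{"claw":0,"dx":0,"dy":0,"dz":-2,"twist":0},{"claw":0,"dx":0,"dy":0,"dz":-2,"twist":0}]'
```

```text
clock: 9.65
tool_pos: [0.5448, -0.2374, 0.0894]
eef_rot: [0.381, 0.925, 0.0, -0.0]
contact_force: [-0.9, 0.1, -0.6]
opening: 0.135
finger_force: 30.0
```

```bash
python3 -m pendant '[{"claw":0,"dx":0,"dy":0,"dz":-1,"twist":0},{"claw":0,"dx":0,"dy":0,"dz":-2,"twist":0},{"claw":0,"dx":0,"dy":0,"dz":-2,"twist":0}]'
```

```text
clock: 9.95
tool_pos: [0.5447, -0.2374, 0.0873]
eef_rot: [0.381, 0.925, 0.0, -0.0]
contact_force: [0.2, 1.1, -0.1]
opening: 0.138
finger_force: 30.0
```

```bash
python3 -m pendant '[{"claw":0,"dx":0,"dy":0,"dz":0,"twist":0}]'
```

```text
clock: 10.05
tool_pos: [0.5448, -0.2374, 0.0874]
eef_rot: [0.381, 0.925, 0.0, -0.0]
contact_force: [-0.1, -0.6, -0.9]
opening: 0.132
finger_force: 30.0
```

```bash
python3 -m pendant '[{"claw":0,"dx":0,"dy":0,"dz":-1,"twist":0},{"claw":0,"dx":0,"dy":0,"dz":-1.5,"twist":0},{"claw":0,"dx":0,"dy":0,"dz":-1.5,"twist":0}]'
```

```text
clock: 10.35
tool_pos: [0.5451, -0.2375, 0.0866]
eef_rot: [0.381, 0.925, -0.0, 0.0]
contact_force: [-0.1, 1.3, 3.9]
opening: 0.128
finger_force: 30.0
```

```bash
python3 -m pendant '[{"claw":0,"dx":0,"dy":0,"dz":-1,"twist":0},{"claw":0,"dx":0,"dy":0,"dz":-1.5,"twist":0},{"claw":0,"dx":0,"dy":0,"dz":-1.5,"twist":0}]'
```

```text
clock: 10.65
tool_pos: [0.5451, -0.2376, 0.0865]
eef_rot: [0.381, 0.925, -0.0, 0.001]
contact_force: [-4.3, 1.9, 16.0]
opening: 0.131
finger_force: 30.0
```

```bash
python3 -m pendant '[{"claw":0,"dx":0,"dy":0,"dz":2,"twist":0},{"claw":0.25,"dx":0,"dy":0,"dz":2,"twist":0},{"claw":0.4,"dx":0,"dy":0,"dz":2,"twist":0},{"claw":0.4,"dx":0,"dy":0,"dz":2,"twist":0},{"claw":0.4,"dx":0,"dy":0,"dz":20,"twist":0},{"claw":0.41,"dx":0,"dy":0,"dz":65,"twist":0},{"claw":0.41,"dx":0,"dy":0,"dz":115,"twist":0},{"claw":0.41,"dx":0,"dy":0,"dz":165,"twist":0}]' 8
python3 -m pendant '[{"claw":0.41,"dx":-5,"dy":436,"dz":0,"twist":-0.88},{"claw":0.41,"dx":-5,"dy":436,"dz":0,"twist":-0.88},{"claw":0.41,"dx":-5,"dy":436,"dz":0,"twist":-0.88},{"claw":0.41,"dx":-5,"dy":436,"dz":0,"twist":-0.88},{"claw":0.41,"dx":-5,"dy":436,"dz":0,"twist":-0.88},{"claw":0.41,"dx":-5,"dy":436,"dz":0,"twist":-0.88},{"claw":0.41,"dx":-5,"dy":436,"dz":0,"twist":-0.88},{"claw":0.41,"dx":-5,"dy":436,"dz":0,"twist":-0.88}]'
python3 -m pendant '[{"claw":0.41,"dx":0,"dy":0,"dz":-40,"twist":0},{"claw":0.41,"dx":0,"dy":0,"dz":-40,"twist":0},{"claw":0.41,"dx":0,"dy":0,"dz":-40,"twist":0},{"claw":0.41,"dx":0,"dy":0,"dz":-40,"twist":0}]'
python3 - <<'E'
from h import *
p,q=pose(3);print(p.round(4),np.degrees(2*np.arctan2(q[1],q[0]))-90)
P=cloud(*cam('top')[1:]);k=P.reshape(-1,3);a=np.radians(45.35);ex=np.array([np.cos(a),np.sin(a)]);ey=np.array([-ex[1],ex[0]])
f=np.c_[k[:,:2]@ex,k[:,:2]@ey,k[:,2]];g=f[(abs(f[:,0]-.2145)<.03)&(abs(f[:,1]+.555)<.06)&(f[:,2]>.085)&(f[:,2]<.14)]
print('small racked: h',np.percentile(g[:,0],[2,50,98]),'y',np.percentile(g[:,1],[1,99]),'z',np.percentile(g[:,2],[50,95]),len(g))
import fit;fit.boards(cloud(*cam('wrist')[1:]))
E
```

```text
clock: 11.45
tool_pos: [0.5443, -0.2372, 0.2507]
eef_rot: [0.381, 0.925, 0.0, -0.001]
contact_force: [0.2, -0.9, -0.3]
opening: 0.412
finger_force: 0.0
clock: 12.25
tool_pos: [0.5398, 0.1647, 0.2492]
eef_rot: [0.738, 0.675, -0.0, 0.0]
contact_force: [1.2, 0.2, -0.5]
opening: 0.411
finger_force: 0.0
clock: 12.65
tool_pos: [0.5412, 0.1607, 0.2106]
eef_rot: [0.739, 0.673, 0.0, 0.001]
contact_force: [0.1, 0.4, -0.2]
opening: 0.412
finger_force: 0.0
[0.5413 0.1609 0.2108] -5.333070630392754
small racked: h [0.20568596 0.21251665 0.21795435] y [-0.60185863 -0.50835319] z [0.1122764  0.11798331] 205
yaw -4.75
h=0.540 n=32753 normal yaw -4.9 lean 30.9 ywidth 0.138 ztop(face) 0.159 topface xy [0.468  0.2098] botface@z30 xy [0.5409 0.2038]
h=0.597 n=16044 normal yaw -5.1 lean 30.7 ywidth 0.115 ztop(face) 0.139 topface xy [0.5346 0.1984] botface@z30 xy [0.5972 0.1932]
h=0.639 n=1173 normal yaw -5.2 lean 31.5 ywidth 0.069 ztop(face) 0.090 topface xy [0.6033 0.1897] botface@z30 xy [0.6388 0.1867]
h=0.672 n=748 normal yaw 175.3 lean 81.5 ywidth 0.078 ztop(face) 0.043 topface xy [0.6657 0.1834] botface@z30 xy [0.6716 0.183 ]
h=0.615 n=436 normal yaw 175.7 lean 81.8 ywidth 0.079 ztop(face) 0.043 topface xy [0.6087 0.1889] botface@z30 xy [0.6149 0.1883]
```

Small board stands seated: top at 112 mm, centred in the slot. Now the medium board.

```bash
python3 -m pendant '[{"claw":0.41,"dx":-3,"dy":37,"dz":0,"twist":0.004},{"claw":0.41,"dx":-3,"dy":37,"dz":0,"twist":0.004},{"claw":0.41,"dx":-3,"dy":37,"dz":-30,"twist":0.004},{"claw":0.41,"dx":-3,"dy":37,"dz":-40,"twist":0.004},{"claw":0.41,"dx":-3,"dy":37,"dz":-40,"twist":0.004}]' 8
```

```text
clock: 13.4
tool_pos: [0.5361, 0.1987, 0.1682]
eef_rot: [0.737, 0.676, -0.002, -0.001]
contact_force: [0.3, -0.7, 0.4]
opening: 0.41
finger_force: 0.0
```

```bash
python3 -c "
from h import *
p,q=pose(3);print(p.round(4),np.degrees(2*np.arctan2(q[1],q[0]))-90)"
```

```text
[0.5369 0.1989 0.1691] -4.958018723502761
```

```bash
python3 -m pendant '[{"claw":0.41,"dx":1,"dy":-1,"dz":-30,"twist":0},{"claw":0.41,"dx":1,"dy":-1,"dz":-54,"twist":0},{"claw":0.41,"dx":1,"dy":-1,"dz":-54,"twist":0},{"claw":0.38,"dx":14,"dy":-2,"dz":-50,"twist":0},{"claw":0.34,"dx":28,"dy":-3,"dz":-46,"twist":0},{"claw":0.3,"dx":42,"dy":-5,"dz":-42,"twist":0},{"claw":0.25,"dx":53,"dy":-6,"dz":-40,"twist":0},{"claw":0.2,"dx":53,"dy":-6,"dz":-40,"twist":0}]' 8
python3 -m pendant '[{"claw":0,"dx":0,"dy":0,"dz":0,"twist":0},{"claw":0,"dx":0,"dy":0,"dz":0,"twist":0},{"claw":0,"dx":0,"dy":0,"dz":0,"twist":0},{"claw":0,"dx":0,"dy":0,"dz":0,"twist":0}]' 8
```

```text
clock: 14.35
tool_pos: [0.5931, 0.1932, 0.1318]
eef_rot: [0.737, 0.676, 0.002, 0.001]
contact_force: [-0.5, -0.3, 0.1]
opening: 0.204
finger_force: 0.0
clock: 14.75
tool_pos: [0.5897, 0.1939, 0.1304]
eef_rot: [0.737, 0.676, 0.0, -0.0]
contact_force: [-0.8, -0.0, 6.2]
opening: 0.138
finger_force: 8.0
```

```bash
python3 -m pendant '[{"claw":0,"dx":0,"dy":0,"dz":0,"twist":0},{"claw":0,"dx":0,"dy":0,"dz":15,"twist":0},{"claw":0,"dx":0,"dy":0,"dz":60,"twist":0},{"claw":0,"dx":0,"dy":0,"dz":110,"twist":0},{"claw":0,"dx":0,"dy":0,"dz":150,"twist":0},{"claw":0,"dx":0,"dy":0,"dz":150,"twist":0}]' 30
python3 -m pendant '[{"claw":0,"dx":-10,"dy":-396,"dz":0,"twist":0.877},{"claw":0,"dx":-10,"dy":-396,"dz":0,"twist":0.877},{"claw":0,"dx":-10,"dy":-396,"dz":0,"twist":0.877},{"claw":0,"dx":-10,"dy":-396,"dz":0,"twist":0.877},{"claw":0,"dx":-10,"dy":-396,"dz":0,"twist":0.877},{"claw":0,"dx":-10,"dy":-396,"dz":0,"twist":0.877},{"claw":0,"dx":-10,"dy":-396,"dz":0,"twist":0.877},{"claw":0,"dx":-10,"dy":-396,"dz":0,"twist":0.877}]'
python3 -m pendant '[{"claw":0,"dx":0,"dy":-15,"dz":-50,"twist":0},{"claw":0,"dx":0,"dy":-15,"dz":-50,"twist":0},{"claw":0,"dx":0,"dy":-15,"dz":-50,"twist":0},{"claw":0,"dx":0,"dy":-15,"dz":-50,"twist":0},{"claw":0,"dx":0,"dy":-15,"dz":-50,"twist":0}]'
python3 -c "import chk;chk.main('w6')"
```

```text
clock: 15.35
tool_pos: [0.5929, 0.1946, 0.2854]
eef_rot: [0.737, 0.676, 0.005, 0.002]
contact_force: [1.5, -0.3, -1.2]
opening: 0.136
finger_force: 29.9
clock: 16.15
tool_pos: [0.5783, -0.2044, 0.2778]
eef_rot: [0.38, 0.925, -0.0, -0.002]
contact_force: [0.4, 0.4, -1.3]
opening: 0.128
finger_force: 30.0
clock: 16.65
tool_pos: [0.5816, -0.2155, 0.231]
eef_rot: [0.379, 0.926, 0.001, 0.001]
contact_force: [0.5, 0.3, -0.4]
opening: 0.134
finger_force: 30.0
[ 0.5813 -0.2161  0.2308] 45.45172877783977
zpc [0.0617972 0.0642395] n 3141 yaw 45.098477317106784 rms mm 2.835195297018323 ywid 0.08646547452904574 yc hoops -0.5496452706708175 yc plank [-0.65973995 -0.44974984] -0.5547448982924388
low [ 0.5417 -0.2351]
mid [ 0.577  -0.1997]
tall [ 0.6123 -0.1642]
near edge y [0.05735213 0.0574678 ] x [-0.00691267 -0.00100169  0.00486893]
```

```bash
python3 -m pendant '[{"claw":0,"dx":-1,"dy":14.5,"dz":0,"twist":-0.003},{"claw":0,"dx":-1,"dy":14.5,"dz":-20,"twist":-0.003},{"claw":0,"dx":-1,"dy":14.5,"dz":-40,"twist":-0.003},{"claw":0,"dx":-1,"dy":14.5,"dz":-52,"twist":-0.003},{"claw":0,"dx":-1,"dy":14.5,"dz":-52,"twist":-0.003},{"claw":0,"dx":-1,"dy":14.5,"dz":-52,"twist":-0.003},{"claw":0,"dx":-1,"dy":14.5,"dz":-52,"twist":-0.003}]'
python3 -c "import chk;chk.main('w6b')"
```

```text
clock: 17.65
tool_pos: [0.58, -0.203, 0.1784]
eef_rot: [0.382, 0.924, 0.0, 0.001]
contact_force: [-0.6, -0.2, -1.6]
opening: 0.137
finger_force: 30.0
[ 0.5799 -0.2031  0.1783] 45.13974261950314
zpc [0.06169815 0.0661291 ] n 4190 yaw 45.353318606459865 rms mm 3.0945741803450666 ywid 0.08868676773053408 yc hoops -0.5517385266024734 yc plank [-0.65062029 -0.45022262] -0.5504214552128888
low [ 0.5424 -0.236 ]
mid [ 0.5776 -0.2004]
tall [ 0.6127 -0.1648]
near edge y [0.0577196  0.05783513] x [-0.00625827 -0.00036739  0.00551098]
```

View pics/w6b.png

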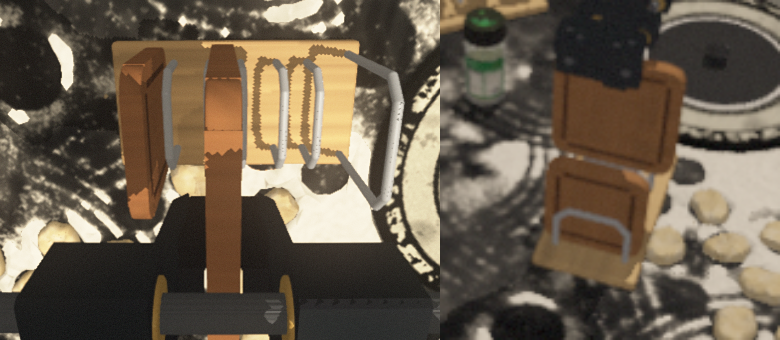

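The small board stands at left (cols 120–160). The medium one is over the middle slot, hoop visible on its right at col ~245. Lowering.

```bash
python3 -m pendant '[{"claw":0,"dx":0.6,"dy":1.1,"dz":0,"twist":0.002},{"claw":0,"dx":0.6,"dy":1.1,"dz":-12,"twist":0.002},{"claw":0,"dx":0.6,"dy":1.1,"dz":-24,"twist":0.002},{"claw":0,"dx":0.6,"dy":1.1,"dz":-34,"twist":0.002},{"claw":0,"dx":0.6,"dy":1.1,"dz":-34,"twist":0.002}]'
```

```text
clock: 18.45
tool_pos: [0.5783, -0.2014, 0.141]
eef_rot: [0.38, 0.925, -0.0, -0.002]
contact_force: [-2.4, -0.4, -1.1]
opening: 0.135
finger_force: 30.0
```

```bash
python3 -m pendant '[{"claw":0,"dx":0,"dy":0,"dz":-12,"twist":0},{"claw":0,"dx":0,"dy":0,"dz":-22,"twist":0},{"claw":0,"dx":0,"dy":0,"dz":-29,"twist":0},{"claw":0,"dx":0,"dy":0,"dz":-29,"twist":0},{"claw":0,"dx":0,"dy":0,"dz":-29,"twist":0}]'
```

```text
clock: 18.95
tool_pos: [0.5799, -0.2019, 0.1143]
eef_rot: [0.381, 0.925, 0.0, -0.0]
contact_force: [0.4, -0.0, -1.5]
opening: 0.132
finger_force: 30.0
```

```bash
python3 -m pendant '[{"claw":0,"dx":0,"dy":0,"dz":-1,"twist":0},{"claw":0,"dx":0,"dy":0,"dz":-2,"twist":0},{"claw":0,"dx":0,"dy":0,"dz":-3,"twist":0},{"claw":0,"dx":0,"dy":0,"dz":-3,"twist":0}]'
```

```text
clock: 19.35
tool_pos: [0.5798, -0.2018, 0.1114]
eef_rot: [0.381, 0.925, 0.0, 0.0]
contact_force: [-1.0, -0.3, -1.7]
opening: 0.136
finger_force: 30.0
```

```bash
python3 -m pendant '[{"claw":0,"dx":0,"dy":0,"dz":-1,"twist":0},{"claw":0,"dx":0,"dy":0,"dz":-2,"twist":0},{"claw":0,"dx":0,"dy":0,"dz":-2,"twist":0}]'
```

```text
clock: 19.65
tool_pos: [0.5801, -0.2018, 0.1107]
eef_rot: [0.381, 0.925, 0.0, 0.0]
contact_force: [-2.4, 1.1, 6.9]
opening: 0.128
finger_force: 30.0
```

```bash
python3 -m pendant '[{"claw":0,"dx":0,"dy":0,"dz":-1,"twist":0},{"claw":0,"dx":0,"dy":0,"dz":1,"twist":0},{"claw":0.25,"dx":0,"dy":0,"dz":1,"twist":0},{"claw":0.4,"dx":0,"dy":0,"dz":1,"twist":0},{"claw":0.4,"dx":0,"dy":0,"dz":2,"twist":0},{"claw":0.4,"dx":0,"dy":0,"dz":25,"twist":0},{"claw":0.43,"dx":0,"dy":0,"dz":70,"twist":0},{"claw":0.43,"dx":0,"dy":0,"dz":120,"twist":0}]' 8
python3 -m pendant '[{"claw":0.43,"dx":0,"dy":0,"dz":30,"twist":0},{"claw":0.43,"dx":-109,"dy":411,"dz":30,"twist":-0.877},{"claw":0.43,"dx":-109,"dy":411,"dz":30,"twist":-0.877},{"claw":0.43,"dx":-109,"dy":411,"dz":30,"twist":-0.877},{"claw":0.43,"dx":-109,"dy":411,"dz":30,"twist":-0.877},{"claw":0.43,"dx":-109,"dy":411,"dz":30,"twist":-0.877},{"claw":0.43,"dx":-109,"dy":411,"dz":30,"twist":-0.877},{"claw":0.43,"dx":-109,"dy":411,"dz":30,"twist":-0.877}]'
python3 -m pendant '[{"claw":0.43,"dx":-33,"dy":78,"dz":-20,"twist":0},{"claw":0.43,"dx":-33,"dy":78,"dz":-40,"twist":0},{"claw":0.43,"dx":-33,"dy":78,"dz":-40,"twist":0},{"claw":0.43,"dx":-33,"dy":78,"dz":-40,"twist":0}]'
python3 - <<'E'
from h import *
p,q=pose(3);print(p.round(4),np.degrees(2*np.arctan2(q[1],q[0]))-90)
P=cloud(*cam('top')[1:]);k=P.reshape(-1,3);a=np.radians(45.35);ex=np.array([np.cos(a),np.sin(a)]);ey=np.array([-ex[1],ex[0]])
f=np.c_[k[:,:2]@ex,k[:,:2]@ey,k[:,2]]
for h in (.2145,.2645):
    g=f[(abs(f[:,0]-h)<.02)&(abs(f[:,1]+.555)<.07)&(f[:,2]>.09)&(f[:,2]<.16)]
    print('racked: h',np.percentile(g[:,0],[2,50,98]),'y',np.percentile(g[:,1],[1,99]),'z',np.percentile(g[:,2],[50,95]),len(g))
import fit;fit.boards(cloud(*cam('wrist')[1:]))
E
```

```text
clock: 20.45
tool_pos: [0.5787, -0.2015, 0.2294]
eef_rot: [0.38, 0.925, -0.0, -0.002]
contact_force: [1.9, -0.6, 0.1]
opening: 0.433
finger_force: 0.0
clock: 21.25
tool_pos: [0.4894, 0.1385, 0.2595]
eef_rot: [0.738, 0.675, 0.0, 0.0]
contact_force: [1.3, 0.2, -0.7]
opening: 0.428
finger_force: 0.0
clock: 21.65
tool_pos: [0.4565, 0.2148, 0.219]
eef_rot: [0.736, 0.677, -0.001, -0.0]
contact_force: [-0.5, -1.3, 0.4]
opening: 0.433
finger_force: 0.0
[0.4574 0.2139 0.2195] -4.998039833946905
racked: h [0.20565735 0.21253969 0.21780094] y [-0.60127491 -0.50843757] z [0.1117994  0.11757396] 204
racked: h [0.25595995 0.26247031 0.26796198] y [-0.61225188 -0.49758974] z [0.13441872 0.13920726] 254
yaw -5.0
h=0.540 n=16738 normal yaw -5.0 lean 30.8 ywidth 0.138 ztop(face) 0.159 topface xy [0.4675 0.2108] botface@z30 xy [0.542  0.2042]
h=0.582 n=956 normal yaw -5.1 lean 30.9 ywidth 0.068 ztop(face) 0.090 topface xy [0.5475 0.1949] botface@z30 xy [0.5831 0.1918]
h=0.636 n=958 normal yaw -4.6 lean 31.9 ywidth 0.069 ztop(face) 0.090 topface xy [0.6025 0.1902] botface@z30 xy [0.6369 0.1872]
h=0.561 n=613 normal yaw 174.6 lean 82.6 ywidth 0.078 ztop(face) 0.043 topface xy [0.5543 0.1938] botface@z30 xy [0.5621 0.1931]
h=0.672 n=609 normal yaw 174.4 lean 84.3 ywidth 0.079 ztop(face) 0.043 topface xy [0.6654 0.1837] botface@z30 xy [0.6727 0.183 ]
```

Medium seated: top at 134 mm, centred. Now the large board.

```bash
python3 -m pendant '[{"claw":0.43,"dx":13.5,"dy":-4,"dz":0,"twist":0},{"claw":0.43,"dx":13.5,"dy":-4,"dz":-25,"twist":0},{"claw":0.43,"dx":13.5,"dy":-4,"dz":-35,"twist":0},{"claw":0.43,"dx":13.5,"dy":-4,"dz":-35,"twist":0},{"claw":0.43,"dx":13.5,"dy":-4,"dz":-35,"twist":0},{"claw":0.43,"dx":13.5,"dy":-4,"dz":-35,"twist":0}]' 8
```

```text
clock: 22.5
tool_pos: [0.4711, 0.2106, 0.1851]
eef_rot: [0.737, 0.676, 0.001, 0.0]
contact_force: [-0.0, 0.2, 0.2]
opening: 0.424
finger_force: 0.0
```

```bash
python3 -m pendant '[{"claw":0.43,"dx":0,"dy":-0.5,"dz":-30,"twist":0},{"claw":0.43,"dx":0,"dy":-0.5,"dz":-55,"twist":0},{"claw":0.43,"dx":0,"dy":-0.5,"dz":-55,"twist":0},{"claw":0.38,"dx":16,"dy":-2,"dz":-50,"twist":0},{"claw":0.34,"dx":33,"dy":-3,"dz":-44,"twist":0},{"claw":0.3,"dx":50,"dy":-5,"dz":-39,"twist":0},{"claw":0.25,"dx":63,"dy":-6,"dz":-36,"twist":0},{"claw":0.2,"dx":63,"dy":-6,"dz":-36,"twist":0}]' 8
python3 -m pendant '[{"claw":0,"dx":0,"dy":0,"dz":0,"twist":0},{"claw":0,"dx":0,"dy":0,"dz":0,"twist":0},{"claw":0,"dx":0,"dy":0,"dz":0,"twist":0},{"claw":0,"dx":0,"dy":0,"dz":0,"twist":0}]' 8
```

```text
clock: 23.3
tool_pos: [0.5366, 0.2044, 0.1506]
eef_rot: [0.738, 0.675, 0.002, 0.001]
contact_force: [0.3, -0.3, 0.5]
opening: 0.205
finger_force: 0.0
clock: 23.7
tool_pos: [0.533, 0.2048, 0.1492]
eef_rot: [0.737, 0.676, 0.0, -0.0]
contact_force: [-0.1, -0.3, 6.0]
opening: 0.134
finger_force: 8.0
```

```bash
python3 -m pendant '[{"claw":0,"dx":0,"dy":0,"dz":0,"twist":0},{"claw":0,"dx":0,"dy":0,"dz":15,"twist":0},{"claw":0,"dx":0,"dy":0,"dz":60,"twist":0},{"claw":0,"dx":0,"dy":0,"dz":110,"twist":0},{"claw":0,"dx":0,"dy":0,"dz":155,"twist":0},{"claw":0,"dx":0,"dy":0,"dz":165,"twist":0},{"claw":0,"dx":0,"dy":0,"dz":165,"twist":0}]' 35
python3 -m pendant '[{"claw":0,"dx":81,"dy":-371,"dz":0,"twist":0.877},{"claw":0,"dx":81,"dy":-371,"dz":0,"twist":0.877},{"claw":0,"dx":81,"dy":-371,"dz":0,"twist":0.877},{"claw":0,"dx":81,"dy":-371,"dz":0,"twist":0.877},{"claw":0,"dx":81,"dy":-371,"dz":0,"twist":0.877},{"claw":0,"dx":81,"dy":-371,"dz":0,"twist":0.877},{"claw":0,"dx":81,"dy":-371,"dz":0,"twist":0.877},{"claw":0,"dx":81,"dy":-371,"dz":0,"twist":0.877}]'
python3 -m pendant '[{"claw":0,"dx":0,"dy":0,"dz":-40,"twist":0},{"claw":0,"dx":0,"dy":0,"dz":-40,"twist":0},{"claw":0,"dx":0,"dy":0,"dz":-40,"twist":0},{"claw":0,"dx":0,"dy":0,"dz":-40,"twist":0}]'
python3 -c "import chk;chk.main('w7')"
```

```text
clock: 24.4
tool_pos: [0.5335, 0.2049, 0.3147]
eef_rot: [0.737, 0.676, 0.001, 0.0]
contact_force: [-0.7, 0.4, -2.2]
opening: 0.132
finger_force: 35.0
clock: 25.2
tool_pos: [0.6126, -0.1716, 0.3099]
eef_rot: [0.383, 0.924, -0.002, -0.003]
contact_force: [-0.3, 0.8, -2.5]
opening: 0.129
finger_force: 35.0
clock: 25.6
tool_pos: [0.615, -0.1649, 0.2739]
eef_rot: [0.379, 0.925, 0.001, -0.0]
contact_force: [0.4, -0.9, -1.9]
opening: 0.131
finger_force: 35.0
[ 0.6153 -0.1653  0.2744] 45.37413139718485
zpc [0.06171991 0.07050666] n 2256 yaw 45.142438161317514 rms mm 3.5539137579618836 ywid 0.10972535975888831 yc hoops -0.5504996701169426 yc plank [-0.71672806 -0.44742837] -0.5820782166526142
low [ 0.5572 -0.2205]
mid [ 0.5924 -0.1851]
tall [ 0.6277 -0.1496]
near edge y [0.06864957 0.06878386] x [-0.00634929 -0.00054963  0.00538581]
```

```bash
python3 -m pendant '[{"claw":0,"dx":-0.6,"dy":-0.4,"dz":-30,"twist":-0.002},{"claw":0,"dx":-0.6,"dy":-0.4,"dz":-60,"twist":-0.002},{"claw":0,"dx":-0.6,"dy":-0.4,"dz":-76,"twist":-0.002},{"claw":0,"dx":-0.6,"dy":-0.4,"dz":-76,"twist":-0.002},{"claw":0,"dx":-0.6,"dy":-0.4,"dz":-76,"twist":-0.002},{"claw":0,"dx":-0.6,"dy":-0.4,"dz":-76,"twist":-0.002}]'
python3 -c "import chk;chk.main('w8')"
```

```text
clock: 26.5
tool_pos: [0.6151, -0.1671, 0.199]
eef_rot: [0.381, 0.924, 0.0, 0.001]
contact_force: [-1.0, -0.0, -1.0]
opening: 0.138
finger_force: 35.0
[ 0.6149 -0.1671  0.1988] 45.1464748376294
zpc [0.06173973 0.0710755 ] n 4112 yaw 45.672098526057766 rms mm 3.616718378886522 ywid 0.1094693231965736 yc hoops -0.5527642691272676 yc plank [-0.66720388 -0.45007591] -0.5586398961116882
low [ 0.5571 -0.2207]
mid [ 0.592 -0.185]
tall [ 0.627  -0.1492]
near edge y [0.0694335  0.06954999] x [-0.00614668 -0.00035635  0.00555173]
```

View pics/w8.png

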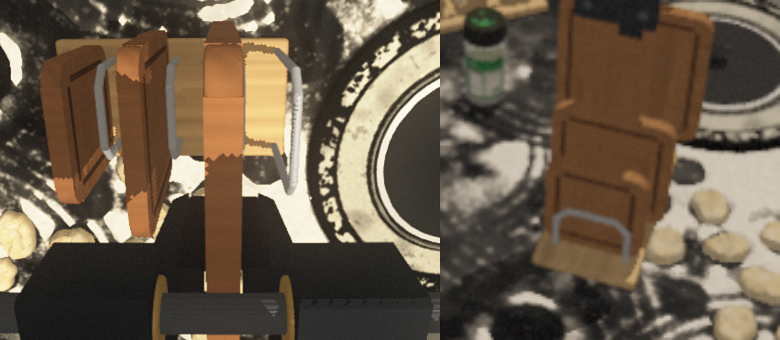

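Small and medium stand in place, and the large board is over the last slot, left of the tall hoop. Lowering.

```bash
python3 -m pendant '[{"claw":0,"dx":0,"dy":0.9,"dz":0,"twist":0.002},{"claw":0,"dx":0,"dy":0.9,"dz":-12,"twist":0.002},{"claw":0,"dx":0,"dy":0.9,"dz":-24,"twist":0.002},{"claw":0,"dx":0,"dy":0.9,"dz":-34,"twist":0.002},{"claw":0,"dx":0,"dy":0.9,"dz":-34,"twist":0.002}]'
```

```text
clock: 27.3
tool_pos: [0.6125, -0.1656, 0.1609]
eef_rot: [0.38, 0.925, -0.0, -0.002]
contact_force: [0.4, -0.8, -1.6]
opening: 0.132
finger_force: 35.0
```

```bash
python3 -m pendant '[{"claw":0,"dx":0,"dy":0,"dz":-12,"twist":0},{"claw":0,"dx":0,"dy":0,"dz":-22,"twist":0},{"claw":0,"dx":0,"dy":0,"dz":-31,"twist":0},{"claw":0,"dx":0,"dy":0,"dz":-31,"twist":0},{"claw":0,"dx":0,"dy":0,"dz":-31,"twist":0}]'
```

```text
clock: 27.8
tool_pos: [0.614, -0.166, 0.1322]
eef_rot: [0.381, 0.925, 0.0, -0.0]
contact_force: [0.6, 0.2, -1.0]
opening: 0.133
finger_force: 35.0
```

```bash
python3 -m pendant '[{"claw":0,"dx":0,"dy":0,"dz":-1,"twist":0},{"claw":0,"dx":0,"dy":0,"dz":-2,"twist":0},{"claw":0,"dx":0,"dy":0,"dz":-3,"twist":0},{"claw":0,"dx":0,"dy":0,"dz":-3,"twist":0}]'
```

```text
clock: 28.2
tool_pos: [0.6143, -0.1661, 0.1297]
eef_rot: [0.381, 0.925, 0.0, 0.0]
contact_force: [-0.6, 0.6, -1.3]
opening: 0.133
finger_force: 35.0
```

```bash
python3 -m pendant '[{"claw":0,"dx":0,"dy":0,"dz":-1,"twist":0},{"claw":0,"dx":0,"dy":0,"dz":-2,"twist":0},{"claw":0,"dx":0,"dy":0,"dz":-2,"twist":0}]'
```

```text
clock: 28.5
tool_pos: [0.6147, -0.1662, 0.1295]
eef_rot: [0.381, 0.925, 0.0, 0.001]
contact_force: [-2.4, 1.0, 10.2]
opening: 0.131
finger_force: 35.0
```

Contact at the expected height. Releasing, rising and verifying.

```bash
python3 -m pendant '[{"claw":0,"dx":0,"dy":0,"dz":-0.5,"twist":0},{"claw":0,"dx":0,"dy":0,"dz":1.5,"twist":0},{"claw":0.25,"dx":0,"dy":0,"dz":1.5,"twist":0},{"claw":0.4,"dx":0,"dy":0,"dz":1.5,"twist":0},{"claw":0.4,"dx":0,"dy":0,"dz":2,"twist":0},{"claw":0.4,"dx":0,"dy":0,"dz":25,"twist":0},{"claw":0.4,"dx":0,"dy":0,"dz":70,"twist":0},{"claw":0.4,"dx":0,"dy":0,"dz":120,"twist":0}]' 8
python3 -m pendant '[{"claw":0.4,"dx":0,"dy":0,"dz":40,"twist":0},{"claw":0.4,"dx":-150,"dy":150,"dz":60,"twist":0},{"claw":0.4,"dx":-150,"dy":150,"dz":60,"twist":0},{"claw":0.4,"dx":-150,"dy":150,"dz":60,"twist":0},{"claw":0.4,"dx":-150,"dy":150,"dz":60,"twist":0},{"claw":0.4,"dx":-150,"dy":150,"dz":60,"twist":0},{"claw":0.4,"dx":-150,"dy":150,"dz":60,"twist":0}]'
python3 - <<'E'
from h import *
b,*c=cam('top');P=cloud(*c);k=P.reshape(-1,3);a=np.radians(45.35);ex=np.array([np.cos(a),np.sin(a)]);ey=np.array([-ex[1],ex[0]])
f=np.c_[k[:,:2]@ex,k[:,:2]@ey,k[:,2]]
for h in (.2145,.2645,.3145):
    g=f[(abs(f[:,0]-h)<.02)&(abs(f[:,1]+.555)<.08)&(f[:,2]>.09)&(f[:,2]<.18)]
    print('racked: h',np.percentile(g[:,0],[2,50,98]),'y',np.percentile(g[:,1],[1,99]),'z',np.percentile(g[:,2],[50,95]),len(g))
for q in ('flour_jar','spice_jar','timer','mug'): print(q,[(np.array(o['position'])*[640,480]).astype(int) for o in nets.place_of('top',q)[:2]])
b2=cam('scene')[0]
cv2.imwrite('pics/end.png',np.hstack([cv2.resize(b[150:300,150:500],(460,200)),cv2.resize(b2[160:420,210:460],(340,354))[:200]])) if 0 else cv2.imwrite('pics/end.png',cv2.resize(b2[160:420,200:500],None,fx=2,fy=2))
E
```

```text
clock: 29.3
tool_pos: [0.6129, -0.1657, 0.2472]
eef_rot: [0.38, 0.925, -0.0, -0.002]
contact_force: [0.3, 0.0, 0.6]
opening: 0.4
finger_force: 0.0
clock: 30.0
tool_pos: [0.4631, -0.0146, 0.3079]
eef_rot: [0.379, 0.925, 0.0, 0.0]
contact_force: [0.4, 0.2, 0.1]
opening: 0.399
finger_force: 0.0
racked: h [0.20564716 0.21251896 0.21785637] y [-0.60215503 -0.50857995] z [0.11160823 0.11729307] 202
racked: h [0.25595538 0.26252234 0.2679461 ] y [-0.61133611 -0.49725945] z [0.13393892 0.13946528] 250
racked: h [0.30500693 0.31099146 0.31723129] y [-0.62082124 -0.48487531] z [0.15750158 0.16172081] 308
flour_jar []
spice_jar [array([391, 218]), array([304, 232])]
timer [array([463, 266])]
mug [array([166, 273])]
```

View pics/end.png

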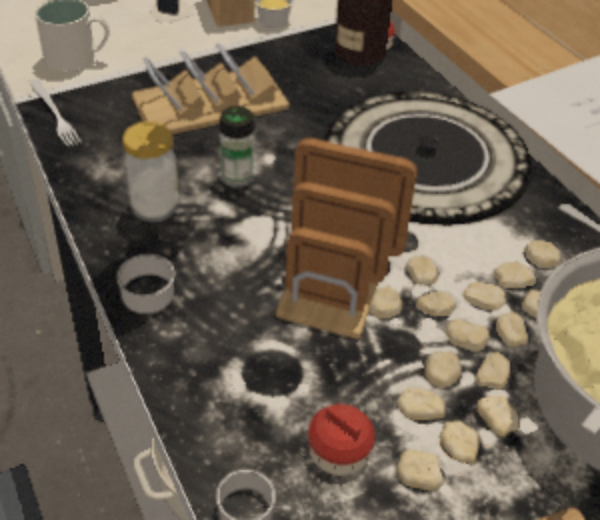

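The end view shows all three boards upright in the rack in order of size, with the jars, timer and mug where they were.

```bash
python3 -c "
from plant import r
print(r.finish_job())"
```

```text
the job is handed in; nothing more can be done
None
```

The job is handed in at about 30 s: the large, middle and small boards stand upright in their own slots, down on the plank and centred to about 2 mm, with the jars, timer and mug where they were.

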